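Sort the filter canisters into their cups on the repair bench

TASK

Pick the four round filter canisters out from among the square-cornered housings on the repair bench and stand each one upright in the aluminium cup of its size: the smallest canister in the smallest cup, the next in the next larger cup, and so on up to the largest in the largest. Set each one down on the cup's floor without dropping it, and leave the two square-cornered housings where they stand.

Things in the scene. Friction and masses are not known exactly. Their poses are not given: they have to be found in the camera images.
- canister_small: the smallest of four round filter canisters: loose upright plain cylinder of pale grey-green plastic with a ring of dark holes in its flat top, 26 mm diameter, 58 mm tall, 28 to 56 g. Origin: centre of its underside; z is its axis, up.
- canister_second: the second smallest of four round filter canisters: loose upright plain cylinder of pale grey-green plastic with a ring of dark holes in its flat top, 38 mm diameter, 64 mm tall, 49 to 98 g. Origin: centre of its underside; z is its axis, up.
- canister_third: the second largest of four round filter canisters: loose upright plain cylinder of pale grey-green plastic with a ring of dark holes in its flat top, 50 mm diameter, 70 mm tall, 77 to 154 g. Origin: centre of its underside; z is its axis, up.
- canister_large: the largest of four round filter canisters: loose upright plain cylinder of pale grey-green plastic with a ring of dark holes in its flat top, 62 mm diameter, 76 mm tall, 112 to 224 g. Origin: centre of its underside; z is its axis, up.
- cup_small: the smallest of four low round open aluminium cups, fixed to the bench: outer diameter 52 mm, inner diameter 42 mm, wall 5 mm, rim 14 mm above the bench, inner floor 4 mm above the bench. Origin: centre of its underside, on the bench; z up.
- cup_second: the second smallest of four low round open aluminium cups, fixed to the bench: outer diameter 64 mm, inner diameter 54 mm, wall 5 mm, rim 14 mm above the bench, inner floor 4 mm above the bench. Origin: centre of its underside, on the bench; z up.
- cup_third: the second largest of four low round open aluminium cups, fixed to the bench: outer diameter 76 mm, inner diameter 66 mm, wall 5 mm, rim 14 mm above the bench, inner floor 4 mm above the bench. Origin: centre of its underside, on the bench; z up.
- cup_large: the largest of four low round open aluminium cups, fixed to the bench: outer diameter 88 mm, inner diameter 78 mm, wall 5 mm, rim 14 mm above the bench, inner floor 4 mm above the bench. Origin: centre of its underside, on the bench; z up.
- box_square: square-cornered block 44 x 44 mm, 60 mm tall, with a grey square on top: loose housing of the same pale grey-green plastic, not a canister, stays where it is. Origin: centre of its underside; z up, x and y along its sides.
- box_oblong: oblong block 66 (x) x 38 (y) mm, 50 mm tall, with dark slots on top: loose housing of the same pale grey-green plastic, not a canister, stays where it is. Origin: centre of its underside; z up, x and y along its sides.
Not all that is in view belongs to the job. What is shaped like the canister_second but brown, red or yellow is not meant.

How it is judged:
By the outcome, as a careful person would: the job done as asked, in the order asked, and still so for the second after the job is handed in, with the robot touching nothing.
It also fails if it takes over 96 s, if anything falls off the work surface, if the arm or the gripper's body presses on something with over 40 N, if the wrist force passes 120 N, or if a joint passes its speed limit or range.

ROBOT

A 6-joint arm with a two-finger parallel gripper is mounted at the origin on the work surface. World frame = base frame: x ahead of the robot, y to its left, z up, the work surface at z = 0. Lengths are in m, angles in rad, forces in N, time in s.
With the tool pointing down it reaches from about 0.3 to 0.875 m from the base axis. Payload 6.4 kg.
Tool frame: the origin (TCP) lies on the centre line of the jaws, within the pads' length; the fingertips stand 19 mm ahead of it and the grasp point (between the pads) is the TCP (manip.tip_reach is the distance from the TCP to the fingertips, in m); z points along the fingers, y is the line along which they close (so a half turn about z gives the same grasp; the last joint's range is limited). The gripper opens to 88 mm and grips with 3 to 60 N. Pads are 18 mm wide; open, the fingers measure 123 mm over their backs; the gripper's body (75 mm by 187 mm) begins 45 mm behind the grasp point.
Start: joints at [0.937, 0.181, 1.607, -0, 1.354, -0.206], TCP at [0.239, 0.523, 0.258] pointing down, gripper open.
Joint ranges: [-2.99, 2.99], [-0.89, 2.07], [0.3, 2.58], [-1.14, 4.28], [0, 2.63], [-3.12, 3.12]. Speed limits (rad/s): [2.57, 2.57, 3.01, 3.14, 3.14, 3.14].

INTERFACE

Orientations are given as a unit quaternion [x, y, z, w].
In Python, from rig import telemetry, optics, job, manip gives the robot as it stands. The module is installed in compiled form; this text tells all that it offers.
- The arm moves only by the tool send_rows, never from a script. Its argument "deltas" is a list of rows, each a list of 7 numbers: the shift along the tool's x, y, z each as a share of 400 mm, from -1 to 1, then the turn, a rotation vector about the tool's x, y, z each as a share of 90 degrees, from -1 to 1, then the opening, from -1 (shut) to 1 (fully open). In form: [[tx, ty, tz, wx, wy, wz, jaw], ...]. A call has 1 to 20 rows; each row is the pose to reach, as a shift and turn from the pose commanded when the call began, along the tool's axes at that moment; what a row does not reach only later rows make up. A row lasts 1/12 s, in which the tool goes at most 41.7 mm and 7.16 degrees, less where a joint would pass 70% of its speed; a pose out of reach is approached as far as the arm can. A call with a number of a shift or a turn outside -1 to 1 is refused whole. A call with a gripper value outside its range is refused whole. The fingers move at their own pace and stop on an object; "newtons" is the grip in N (left out, the last holds). Time passes only in rows, so rows that repeat a pose let the fingers close. It gives the time, the measured TCP pose, the force, the opening and the grip force at its end, in the units of the state.
- telemetry.read_state(): the state, without advancing time (a new reading comes with each control period).
- optics.capture(name): name is "scene" or "top" or "wrist"; returns the picture (480x640x3 uint8, blue, green, red); there is no depth.
- optics.calibration(name): a dict with "intrinsics" (3x3 intrinsics, pixels), "world_from_camera" (4x4, takes a point from camera to world coordinates); the wrist camera has in their place "tool_from_camera" (4x4, takes a point from camera to tool coordinates, whose origin is the TCP and whose axes are the flange's). Camera axes: x right, y up, looking along -z (the intrinsics and any distortion apply to the point x, -y, -z); pixel columns grow to the right and rows downward; lengths in m; the calibration is good to about 2 mm. A picture is of the moment at which its call begins: read the wrist's pose just before it. calibration takes no time and is no camera call.
- job.job_done(): hands the job in; it is judged then, once.
The state is a dict: "time_s": time; "joints": joint angles; "joint_vel": joint speeds; "joint_efforts": joint torques, N m; "tool_pos": TCP position; "eef_rot": TCP orientation; "wrist_force": force on the tool from outside, world axes, zero at the start; "ft_torque": the same for the moment, N m; "gripper_width": opening from 0.0 (shut) to 1.0 (fully open); "finger_force": force on a finger pad.
Only numpy, scipy, OpenCV 4.12 (cv2) and the standard library are available. Lean on these libraries where they do the work, as an engineer would, in place of code of your own. Each camera call takes 0.05 s, during which the arm holds its last target. There are 200 camera calls.

## Working session

There is one attempt and no reset: what is moved stays moved. The work goes in short steps, Python scripts to look and compute and a tool call to move; the robot and the scene stay as the last step left them, time stands still between calls to the robot, and variables do not carry over. Pictures are saved under pics/ and viewed, at most 14 in all, crops included, and the job is handed in when it is done.

Besides the shell and the picture viewer there is one more tool, called by a JSON object that holds its "method" and its "body". send_rows: Moves the arm, as the interface text tells. Its arguments: {"type":"object","properties":{"deltas":{"type":"array"},"newtons":{"type":"number"}},"required":["deltas"]}

```bash
mkdir -p pics; ls; python3 - <<'E'
from rig import telemetry, optics, manip
import cv2
s=telemetry.read_state(); print(s)
for n in("top","scene"):
    im=optics.capture(n); cv2.imwrite(f"pics/{n}0.png",im); c=optics.calibration(n); print(n,c)
print(optics.calibration("wrist"),manip.tip_reach)
E
```

```text
pics
{'time_s': 0.0, 'joints': array([ 9.36697228e-01,  1.81566405e-01,  1.60796706e+00, -4.65656754e-05,
        1.35379363e+00, -2.06285262e-01]), 'joint_vel': array([ 0.00075703, -0.00149046,  0.00142463,  0.00036808, -0.00126343,
       -0.0003381 ]), 'joint_efforts': array([-1.33875703e-03, -4.33873415e+01, -3.41841745e+01,  7.02352775e-02,
        3.83549288e-02, -1.45284466e-04]), 'tool_pos': array([0.23824971, 0.52277998, 0.25681563]), 'eef_rot': array([ 2.12274388e-01,  9.77209717e-01, -8.01053874e-04, -3.33015007e-04]), 'wrist_force': array([ 0.2885695 , -0.3675355 , -0.14546195]), 'ft_torque': array([0.01764711, 0.0206177 , 0.03176069]), 'finger_force': 0.0, 'gripper_width': 1.0012594676602193}
top {'intrinsics': array([[526.41651851,   0.        , 320.41172049],
       [  0.        , 526.41651851, 237.60636442],
       [  0.        ,   0.        ,   1.        ]]), 'world_from_camera': array([[ 0.01047628,  0.98028156, -0.19732794,  0.30614761],
       [-0.9996303 ,  0.01521856,  0.02253137,  0.01320455],
       [ 0.02509014,  0.19701894,  0.98007858,  1.32999902],
       
[... 336 characters left out ...]
0.5785803 ,  0.57262831,  0.5616608 ],
       [ 0.01132202,  0.70911505,  0.70500189,  0.71244703],
       [ 0.        ,  0.        ,  0.        ,  1.        ]])}
{'intrinsics': array([[335.63450135,   0.        , 315.32990746],
       [  0.        , 335.63450135, 246.58238853],
       [  0.        ,   0.        ,   1.        ]]), 'tool_from_camera': array([[-1.10596646e-03,  9.48121770e-01,  3.17905466e-01,
         8.19377740e-02],
       [ 9.99997999e-01,  1.57854086e-03, -1.22893358e-03,
         8.56819006e-04],
       [-1.66700544e-03,  3.17903471e-01, -9.48121619e-01,
        -1.25755298e-01],
       [ 0.00000000e+00,  0.00000000e+00,  0.00000000e+00,
         1.00000000e+00]])} 0.019
```

View pics/top0.png

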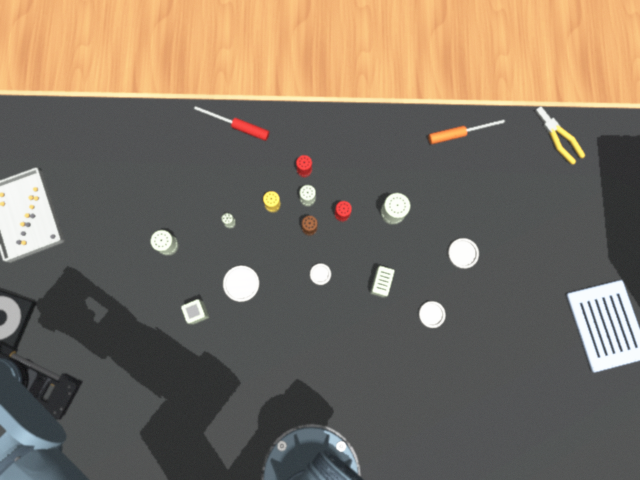

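View pics/scene0.png

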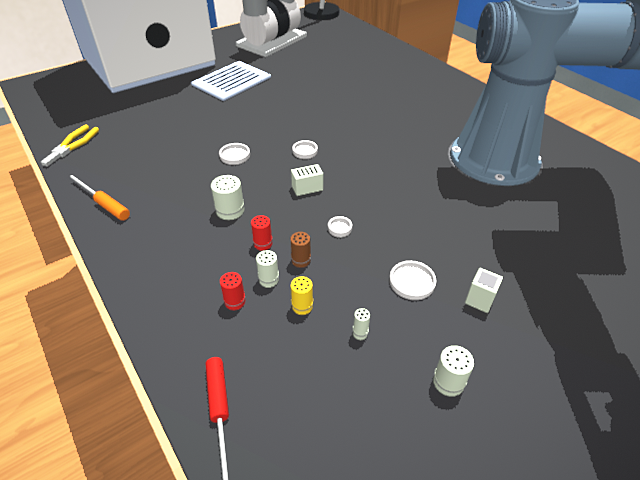

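Top view: pale round canisters at small (228,220), second (308,195), third (164,242) and large (397,208). The cups are at small (320,274), second (432,314), third (464,254) and large (241,284). The housings are at (194,311) and (383,281). For canister_second the candidates are reds (304,165) and (343,210), yellow (272,201), brown (309,224) and pale (308,195). Only the pale one fits, because the coloured ones are excluded. I'll confirm in one crop and measure.

```bash
cat > h.py <<'E'
import numpy as np, cv2
from rig import optics, telemetry
from scipy.spatial.transform import Rotation as R
def pose(name,st=None):
    c=optics.calibration(name)
    if name!="wrist": return c["intrinsics"],c["world_from_camera"]
    st=st or telemetry.read_state(); T=np.eye(4); T[:3,:3]=R.from_quat(st["eef_rot"]).as_matrix(); T[:3,3]=st["tool_pos"]
    return c["intrinsics"],T@c["tool_from_camera"]
def cast(K,W,uv,z):
    uv=np.atleast_2d(np.float64(uv)); d=np.c_[(uv[:,0]-K[0,2])/K[0,0],-(uv[:,1]-K[1,2])/K[1,1],-np.ones(len(uv))]@W[:3,:3].T
    return W[:3,3]+d*((z-W[2,3])/d[:,2])[:,None]
def proj(K,W,P):
    p=(np.atleast_2d(P)-W[:3,3])@W[:3,:3]; return np.c_[K[0,0]*p[:,0]/-p[:,2]+K[0,2],K[1,1]*p[:,1]/p[:,2]+K[1,2]]
E
python3 - <<'E'
from h import *
im=cv2.imread("pics/top0.png"); cr=im[150:340,140:490]
cv2.imwrite("pics/crop1.png",cv2.resize(cr,None,fx=2.28,fy=2.28,interpolation=cv2.INTER_CUBIC))
hsv=cv2.cvtColor(im,cv2.COLOR_BGR2HSV)
m=((hsv[...,2]>110)&(hsv[...,1]<70)).astype(np.uint8)
K,W=pose("top")
for c in cv2.findContours(m,cv2.RETR_EXTERNAL,cv2.CHAIN_APPROX_NONE)[0]:
    a=cv2.contourArea(c); x,y,w,h=cv2.boundingRect(c)
    if 60<a<2500 and 130<y<340 and 100<x<520:
        (u,v),r=cv2.minEnclosingCircle(c)
        px=[cast(K,W,[u,v],z)[0,:2].round(3) for z in(0.014,.06)]
        print((x,y,w,h),a,(round(u),round(v),round(r,1)),px)
E
```

```text
(419, 301, 27, 28) 567.0 (432, 314, 14.1) [array([ 0.38 , -0.296]), array([ 0.378, -0.286])]
(181, 299, 28, 26) 442.5 (194, 311, 14.8) [array([0.382, 0.292]), array([0.379, 0.282])]
(371, 266, 24, 32) 489.0 (382, 282, 16.3) [array([ 0.461, -0.174]), array([ 0.455, -0.168])]
(222, 265, 38, 37) 1049.5 (241, 283, 18.8) [array([0.452, 0.181]), array([0.447, 0.175])]
(309, 263, 23, 23) 372.0 (320, 274, 11.3) [array([ 0.478, -0.017]), array([ 0.472, -0.016])]
(448, 238, 32, 31) 739.0 (463, 253, 16.0) [array([ 0.536, -0.382]), array([ 0.528, -0.368])]
(150, 230, 28, 26) 507.0 (164, 242, 14.8) [array([0.553, 0.379]), array([0.544, 0.366])]
(221, 213, 15, 16) 155.5 (228, 221, 8.2) [array([0.611, 0.22 ]), array([0.601, 0.213])]
(381, 192, 30, 33) 675.0 (395, 208, 16.5) [array([ 0.652, -0.21 ]), array([ 0.64 , -0.202])]
(299, 184, 17, 23) 280.5 (308, 195, 11.1) [array([0.683, 0.018]), array([0.67 , 0.017])]
```

View pics/crop1.png

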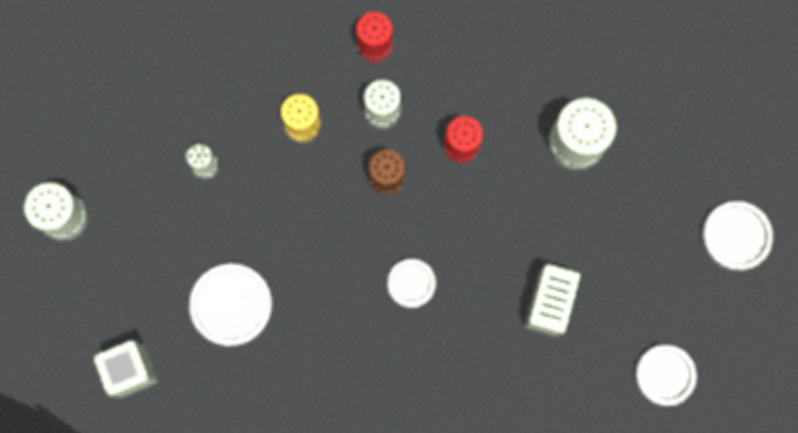

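The crop confirms the pale canisters at small (228,218), second (307,193), third (161,240) and large (397,205) in full-image pixels. The pale one sits at the centre of the coloured decoys. Next I compute positions and the first move: over canister_small, with the jaws turned to world y.

```bash
cat >> h.py <<'E'
def delta(xyz,yaw=180.):
    "row for a tool-down target whose tool x points along yaw (deg); from measured pose"
    s=telemetry.read_state(); r=R.from_quat(s["eef_rot"]); g=R.from_euler("z",yaw,degrees=True)*R.from_euler("x",180,degrees=True)
    return np.r_[r.inv().apply(np.array(xyz)-s["tool_pos"])/.4,(r.inv()*g).as_rotvec()/(np.pi/2)].round(4), s["time_s"], s["tool_pos"].round(4)
E
python3 - <<'E'
from h import *
K,W=pose("top")
for n,u,v,z in[("small",227.7,218.4,.058),("second",307.5,193,.064),("third",161.5,240.4,.07),("large",397.5,205.3,.076),
 ("brown",309.3,222.4,.064),("redA",304,163,.064),("yellow",271.6,198.3,.064),("redB",343.5,208.3,.064)]:
    print(n,cast(K,W,[u,v],z)[0,:2].round(3))
p=cast(K,W,[227.7,218.4],.058)[0]
print(delta([p[0],p[1],.25]))
E
```

```text
small [0.607 0.214]
second [0.674 0.018]
third [0.547 0.369]
large [ 0.643 -0.205]
brown [0.599 0.012]
redA [0.752 0.028]
yellow [0.659 0.106]
redB [ 0.636 -0.072]
(array([-1.1596e+00, -3.2050e-01,  1.7400e-02, -9.0000e-04, -4.0000e-04,
       -2.7230e-01]), 0.1, array([0.2383, 0.5228, 0.2569]))
```

{"method": "send_rows", "body": {"deltas": [[-0.9,-0.25,0,0,0,-0.2723,1],[-0.9,-0.25,0,0,0,-0.2723,1],[-0.9,-0.25,0,0,0,-0.2723,1],[-0.9,-0.25,0,0,0,-0.2723,1],[-0.9,-0.25,0,0,0,-0.2723,1],[-0.9,-0.25,0,0,0,-0.2723,1],[-0.9,-0.25,0,0,0,-0.2723,1],[-0.9,-0.25,0,0,0,-0.2723,1],[-0.9,-0.25,0,0,0,-0.2723,1],[-0.9,-0.25,0,0,0,-0.2723,1],[-0.9,-0.25,0,0,0,-0.2723,1]]}}

```text
time_s: 1.02
tool_pos: [0.5265, 0.2804, 0.257]
eef_rot: [0.002, 1.0, -0.0, -0.0]
wrist_force: [0.1, 0.2, 0.1]
gripper_width: 1.004
finger_force: 0.0
```

```bash
python3 - <<'E'
from h import *
print(delta([.607,.214,.25]))
E
```

```text
(array([-0.2021, -0.1651,  0.0175, -0.0004, -0.0004, -0.0029]), 1.0167, array([0.5265, 0.2804, 0.257 ]))
```

{"method": "send_rows", "body": {"deltas": [[-0.202,-0.165,0.0175,0,0,0,1],[-0.202,-0.165,0.0175,0,0,0,1],[-0.202,-0.165,0.0175,0,0,0,1],[-0.202,-0.165,0.0175,0,0,0,1],[-0.202,-0.165,0.0175,0,0,0,1]]}}

```text
time_s: 1.43
tool_pos: [0.6046, 0.2175, 0.2499]
eef_rot: [0.0, 1.0, 0.0, -0.001]
wrist_force: [-1.4, -0.8, -0.9]
gripper_width: 0.997
finger_force: 0.0
```

```bash
cat >> h.py <<'E'
def snap(fn):
    st=telemetry.read_state(); im=optics.capture("wrist"); cv2.imwrite("pics/"+fn,im); return im,*pose("wrist",st)
def tops(im,K,W,want,z,rad):
    "pale (not coloured) blobs near the wanted xy: top disc from the hole ring and from the blob"
    hsv=cv2.cvtColor(im,cv2.COLOR_BGR2HSV); m=((hsv[...,2]>110)&(hsv[...,1]<70)).astype(np.uint8)
    cs,hi=cv2.findContours(m,cv2.RETR_CCOMP,cv2.CHAIN_APPROX_NONE)
    for i,c in enumerate(cs):
        if hi[0][i][3]>=0 or cv2.contourArea(c)<150: continue
        q=cast(K,W,c[:,0],z)[:,:2]; (x,y),r=cv2.minEnclosingCircle(q.astype(np.float32))
        if np.hypot(x-want[0],y-want[1])>.05: continue
        hs=[cv2.minEnclosingCircle(cs[j])[0] for j in range(len(cs)) if hi[0][j][3]==i]
        hw=cast(K,W,hs,z)[:,:2] if hs else np.zeros((0,2))
        rc=cv2.minEnclosingCircle(hw.astype(np.float32)) if len(hw)>2 else None
        print("blob",np.round([x,y,r],4),"uv",c[:,0].mean(0).round(),"bbox",cv2.boundingRect(c),"holes",len(hw),rc and np.round([*rc[0],rc[1]],4))
E
python3 - <<'E'
from h import *
im,K,W=snap("w1.png"); tops(im,K,W,[.607,.214],.058,.013)
E
```

```text
blob [0.6038 0.217  0.0189] uv [314. 222.] bbox (300, 203, 28, 38) holes 7 [0.6097 0.2172 0.0082]
```

View pics/w1.png

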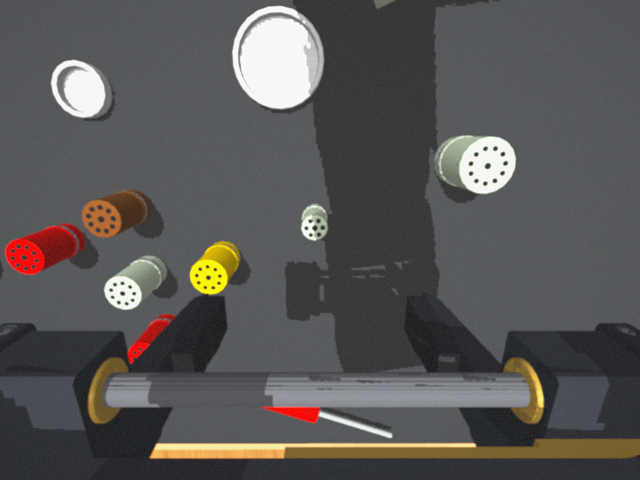

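Wrist view: canister_small at (314,228), 8 holes visible. The decoys and canister_second (123,293) are to the left, canister_third (487,165) is to the right, and the large cup is at (278,58). I go lower over canister_small and measure once more at rest.

{"method": "send_rows", "body": {"deltas": [[-0.009,0,0.2,0,0,0,1],[-0.009,0,0.2,0,0,0,0.3],[-0.009,0,0.2,0,0,0,0.3],[-0.009,0,0.2,0,0,0,0.3],[-0.009,0,0.2,0,0,0,0.3]]}}

```text
time_s: 1.9
tool_pos: [0.609, 0.2183, 0.1728]
eef_rot: [-0.001, 1.0, 0.0, 0.001]
wrist_force: [0.5, 0.1, 0.1]
gripper_width: 0.724
finger_force: 0.0
```

```bash
python3 - <<'E'
from h import *
im,K,W=snap("w2.png"); tops(im,K,W,[.609,.217],.058,.013); print(delta([.609,.216,.036]))
K,W=pose("top"); im=optics.capture("top"); tops(im,K,W,[.609,.217],.058,.013)
E
```

```text
blob [0.6027 0.2173 0.0191] uv [312. 235.] bbox (296, 215, 34, 49) holes 8 [0.6022 0.2174 0.0148]
(array([ 0.0035, -0.0056,  0.3445,  0.0005,  0.0024,  0.0008]), 1.95, array([0.6099, 0.2181, 0.1738]))
```

{"method": "send_rows", "body": {"deltas": [[0,-0.002,0.1,0,0,0,0.1],[0,-0.002,0.2,0,0,0,0.1],[0,-0.002,0.28,0,0,0,0.1],[0,-0.002,0.342,0,0,0,0.1],[0,-0.002,0.342,0,0,0,0.1],[0,-0.002,0.342,0,0,0,0.1],[0,-0.002,0.342,0,0,0,0.1]], "newtons": 15}}

```text
time_s: 2.58
tool_pos: [0.6112, 0.2165, 0.0371]
eef_rot: [-0.0, 1.0, 0.0, 0.002]
wrist_force: [0.3, 0.2, -0.4]
gripper_width: 0.548
finger_force: 0.0
```

```bash
python3 - <<'E'
from h import *
print(delta([.609,.217,.036])); print(delta([.478,-.017,.15]))
K,W=pose("top"); im=optics.capture("top"); cv2.imwrite("pics/t1.png",im)
E
```

```text
(array([0.0055, 0.0012, 0.0026, 0.0005, 0.0028, 0.    ]), 2.5833, array([0.6112, 0.2165, 0.0371]))
(array([ 3.317e-01, -5.836e-01, -2.843e-01,  5.000e-04,  2.800e-03,
        0.000e+00]), 2.5833, array([0.6112, 0.2165, 0.0371]))
```

{"method": "send_rows", "body": {"deltas": [[0.003,0.001,0,0,0,0,0],[0.003,0.001,0,0,0,0,-0.15],[0.003,0.001,0,0,0,0,-0.25],[0.003,0.001,0,0,0,0,-0.35],[0.003,0.001,0,0,0,0,-0.42],[0.003,0.001,0,0,0,0,-0.6],[0.003,0.001,0,0,0,0,-0.6],[0.003,0.001,0,0,0,0,-0.6]]}}

```text
time_s: 3.3
tool_pos: [0.608, 0.2165, 0.0343]
eef_rot: [0.0, 1.0, 0.0, 0.0]
wrist_force: [-2.2, -0.3, 3.9]
gripper_width: 0.294
finger_force: 15.0
```

{"method": "send_rows", "body": {"deltas": [[0,0,-0.08,0,0,0,-0.6],[0,0,-0.18,0,0,0,-0.6],[0,0,-0.28,0,0,0,-0.6],[0.05,-0.1,-0.364,0,0,0,-0.6],[0.22,-0.584,-0.364,0,0,0,-0.6],[0.22,-0.584,-0.364,0,0,0,-0.6],[0.22,-0.584,-0.364,0,0,0,-0.6],[0.22,-0.584,-0.364,0,0,0,-0.6],[0.22,-0.584,-0.364,0,0,0,-0.6],[0.22,-0.584,-0.364,0,0,0,-0.6],[0.22,-0.584,-0.364,0,0,0,-0.6],[0.22,-0.584,-0.364,0,0,0,-0.6]]}}

```text
time_s: 4.3
tool_pos: [0.5199, -0.0171, 0.1794]
eef_rot: [0.001, 1.0, 0.0, 0.0]
wrist_force: [0.1, 0.5, -0.7]
gripper_width: 0.291
finger_force: 15.0
```

```bash
cat >> h.py <<'E'
def cups(im,K,W,want):
    hsv=cv2.cvtColor(im,cv2.COLOR_BGR2HSV); m=((hsv[...,2]>110)&(hsv[...,1]<70)).astype(np.uint8)
    for c in cv2.findContours(m,cv2.RETR_EXTERNAL,cv2.CHAIN_APPROX_NONE)[0]:
        if len(c)<30: continue
        q=cast(K,W,c[:,0],.014)[:,:2]; (x,y),r=cv2.minEnclosingCircle(q.astype(np.float32))
        if np.hypot(x-want[0],y-want[1])<.05: print("cup",np.round([x,y,r],4),"bbox",cv2.boundingRect(c),"span",q.min(0).round(4),q.max(0).round(4))
E
python3 - <<'E'
from h import *
im,K,W=snap("w3.png"); cups(im,K,W,[.478,-.017]); print(delta([.478,-.017,.1]),telemetry.read_state()["gripper_width"])
E
```

```text
(array([ 0.1052, -0.0017,  0.1984,  0.0004,  0.    , -0.0002]), 4.35, array([ 0.5201, -0.0164,  0.1794])) 0.2905010275770397
```

View pics/w3.png

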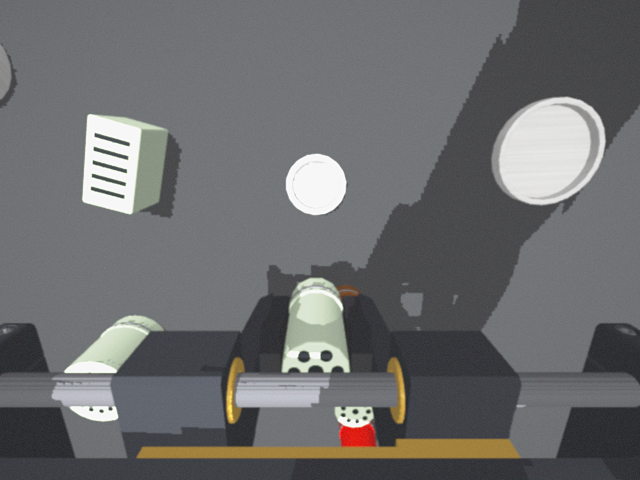

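Cup_small is at (316,184) and clear, with the canister held upright at (315,330). The mask threshold is too low for this exposure, so I raise it.

```bash
sed -i 's/def cups(im,K,W,want):/def cups(im,K,W,want,t=165):/; /def cups/,$s/hsv\[...,2\]>110/hsv[...,2]>t/' h.py
python3 - <<'E'
from h import *
im=cv2.imread("pics/w3.png"); K,W=pose("wrist")
for t in(150,175): cups(im,K,W,[.478,-.017],t); cups(im,K,W,[.452,.181],t)
E
```

```text
cup [ 0.4802 -0.0156  0.0266] bbox (286, 153, 61, 63) span [ 0.4536 -0.0409] [0.5067 0.0109]
cup [0.4533 0.18   0.0463] bbox (497, 97, 109, 108) span [0.4109 0.1351] [0.4972 0.2257]
cup [ 0.4801 -0.0152  0.0263] bbox (286, 154, 61, 61) span [ 0.4544 -0.0409] [0.5058 0.0109]
cup [0.4536 0.1821 0.044 ] bbox (499, 97, 106, 108) span [0.4109 0.1385] [0.4972 0.2255]
```

{"method": "send_rows", "body": {"deltas": [[0.1,0.005,0.02,0,0,0,-0.6],[0.1,0.005,0.1,0,0,0,-0.6],[0.1,0.005,0.2,0,0,0,-0.6],[0.1,0.005,0.26,0,0,0,-0.6],[0.1,0.005,0.3,0,0,0,-0.6],[0.1,0.005,0.325,0,0,0,-0.6],[0.1,0.005,0.338,0,0,0,-0.6],[0.1,0.005,0.338,0,0,0,-0.6],[0.1,0.005,0.338,0,0,0,-0.6]]}}

```text
time_s: 5.1
tool_pos: [0.4806, -0.0147, 0.0448]
eef_rot: [-0.0, 1.0, -0.0, 0.0]
wrist_force: [-1.3, 1.0, 0.2]
gripper_width: 0.288
finger_force: 15.0
```

{"method": "send_rows", "body": {"deltas": [[0,0,0.006,0,0,0,-0.6],[0,0,0.012,0,0,0,-0.6],[0,0,0.016,0,0,0,-0.6],[0,0,0.018,0,0,0,-0.6],[0,0,0.018,0,0,0,-0.6]]}}

```text
time_s: 5.52
tool_pos: [0.4805, -0.0153, 0.0382]
eef_rot: [0.0, 1.0, -0.0, 0.001]
wrist_force: [-2.9, 1.3, 8.9]
gripper_width: 0.29
finger_force: 15.0
```

{"method": "send_rows", "body": {"deltas": [[0,0,0.017,0,0,0,-0.35],[0,0,0.017,0,0,0,-0.2],[0,0,0.017,0,0,0,0.1],[0,0,0.017,0,0,0,0.2],[0,0,-0.08,0,0,0,0.2],[0,0,-0.18,0,0,0,0.2],[0,0,-0.28,0,0,0,0.2],[0,0,-0.38,0,0,0,0.2],[-0.2,0.08,-0.45,0,0,0,0.2],[-0.485,0.08,-0.45,0,0,0,0.2],[-0.485,0.08,-0.45,0,0,0,0.2],[-0.485,0.08,-0.45,0,0,0,0.2],[-0.485,0.08,-0.45,0,0,0,0.2],[-0.485,0.08,-0.45,0,0,0,0.2],[-0.485,0.08,-0.45,0,0,0,0.2],[-0.485,0.08,-0.45,0,0,0,0.2]]}}

```text
time_s: 6.85
tool_pos: [0.673, 0.0168, 0.2162]
eef_rot: [0.0, 1.0, 0.0, -0.001]
wrist_force: [0.0, -0.6, -0.0]
gripper_width: 0.598
finger_force: 0.0
```

```bash
python3 - <<'E'
from h import *
im,K,W=snap("w4.png"); tops(im,K,W,[.674,.018],.064,.019); print(delta([.674,.018,.1]))
E
```

```text
(array([-3.800e-03,  3.000e-03,  2.915e-01,  1.000e-04, -1.000e-03,
       -2.000e-04]), 6.9, array([0.6727, 0.0168, 0.2166]))
```

View pics/w4.png

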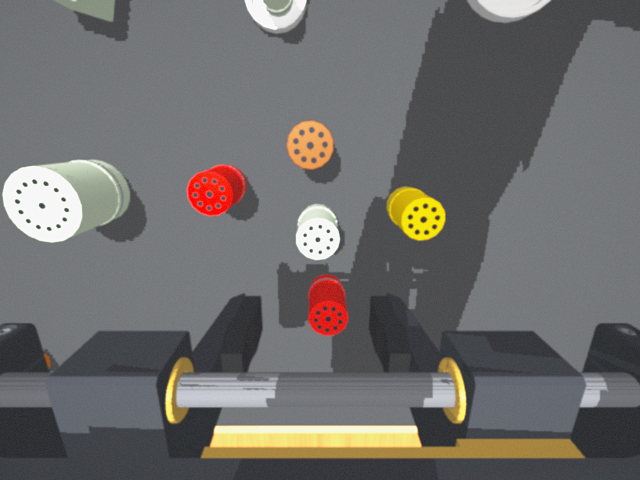

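Canister_second's top is at (318,238), centred between the decoys; canister_small stands in its cup at (275,5). I measure with a top-face threshold.

```bash
cat >> h.py <<'E'
def top2(im,K,W,want,z,t=215):
    hsv=cv2.cvtColor(im,cv2.COLOR_BGR2HSV); m=((hsv[...,2]>t)&(hsv[...,1]<70)).astype(np.uint8)
    for c in cv2.findContours(m,cv2.RETR_EXTERNAL,cv2.CHAIN_APPROX_NONE)[0]:
        if len(c)<25: continue
        q=cast(K,W,c[:,0],z)[:,:2]; (x,y),r=cv2.minEnclosingCircle(q.astype(np.float32))
        if np.hypot(x-want[0],y-want[1])<.05: print(t,"top",np.round([x,y,r],4),"bbox",cv2.boundingRect(c))
E
python3 - <<'E'
from h import *
im=cv2.imread("pics/w4.png"); K,W=pose("wrist")
for t in(200,220,235): top2(im,K,W,[.674,.018],.064,t); top2(im,K,W,[.643,-.205],.076,t)
E
```

```text
200 top [0.6714 0.019  0.0249] bbox (296, 204, 44, 56)
200 top [ 0.6347 -0.1856  0.0498] bbox (3, 160, 113, 83)
220 top [0.6717 0.0186 0.0245] bbox (296, 205, 44, 55)
220 top [ 0.6397 -0.1862  0.0472] bbox (3, 160, 110, 82)
235 top [0.6769 0.0193 0.0193] bbox (296, 217, 44, 43)
235 top [0.6582 0.0181 0.0156] bbox (298, 206, 37, 16)
235 top [ 0.6445 -0.2019  0.0311] bbox (3, 166, 79, 76)
```

{"method": "send_rows", "body": {"deltas": [[-0.0095,0.006,0.05,0,0,0,0.35],[-0.0095,0.006,0.15,0,0,0,0.35],[-0.0095,0.006,0.25,0,0,0,0.35],[-0.0095,0.006,0.34,0,0,0,0.35],[-0.0095,0.006,0.41,0,0,0,0.35],[-0.0095,0.006,0.45,0,0,0,0.35],[-0.0095,0.006,0.45,0,0,0,0.3],[-0.0095,0.006,0.45,0,0,0,0.2],[-0.0095,0.006,0.45,0,0,0,0.1],[-0.0095,0.006,0.45,0,0,0,0],[-0.0095,0.006,0.45,0,0,0,-0.1],[-0.0095,0.006,0.45,0,0,0,-0.2],[-0.0095,0.006,0.45,0,0,0,-0.3],[-0.0095,0.006,0.45,0,0,0,-0.3],[-0.0095,0.006,0.45,0,0,0,-0.3]], "newtons": 15}}

```text
time_s: 8.15
tool_pos: [0.679, 0.0191, 0.0393]
eef_rot: [-0.0, 1.0, -0.0, 0.002]
wrist_force: [-0.9, 1.0, 7.9]
gripper_width: 0.428
finger_force: 15.0
```

{"method": "send_rows", "body": {"deltas": [[0,0,-0.05,0,0,0,-0.3],[0,0,-0.15,0,0,0,-0.3],[0,0,-0.25,0,0,0,-0.3],[0,0,-0.35,0,0,0,-0.3],[0.06,-0.08,-0.4,0,0,0,-0.3],[0.645,-0.788,-0.4,0,0,0,-0.3],[0.645,-0.788,-0.4,0,0,0,-0.3],[0.645,-0.788,-0.4,0,0,0,-0.3],[0.645,-0.788,-0.4,0,0,0,-0.3],[0.645,-0.788,-0.4,0,0,0,-0.3],[0.645,-0.788,-0.4,0,0,0,-0.3],[0.645,-0.788,-0.4,0,0,0,-0.3],[0.645,-0.788,-0.4,0,0,0,-0.3],[0.645,-0.788,-0.4,0,0,0,-0.3],[0.645,-0.788,-0.4,0,0,0,-0.3],[0.645,-0.788,-0.4,0,0,0,-0.3],[0.645,-0.788,-0.4,0,0,0,-0.3],[0.645,-0.788,-0.4,0,0,0,-0.3]]}}

```text
time_s: 9.65
tool_pos: [0.4203, -0.2949, 0.1972]
eef_rot: [-0.001, 1.0, 0.0, 0.0]
wrist_force: [-0.6, -0.2, -1.2]
gripper_width: 0.428
finger_force: 15.0
```

```bash
python3 - <<'E'
from h import *
im,K,W=snap("w5.png")
for t in(150,175,200): cups(im,K,W,[.38,-.296],t); cups(im,K,W,[.536,-.382],t)
print(telemetry.read_state()["tool_pos"],telemetry.read_state()["eef_rot"].round(4),telemetry.read_state()["gripper_width"])
E
```

```text
cup [ 0.3826 -0.2962  0.0325] bbox (278, 148, 71, 72) span [ 0.3506 -0.3283] [ 0.415  -0.2642]
cup [ 0.518  -0.3914  0.0332] bbox (197, 295, 50, 48) span [ 0.4946 -0.4194] [ 0.5505 -0.3651]
cup [ 0.3826 -0.2962  0.0323] bbox (278, 148, 71, 71) span [ 0.3506 -0.3282] [ 0.414  -0.2642]
cup [ 0.5174 -0.3918  0.0324] bbox (197, 295, 49, 47) span [ 0.4946 -0.4193] [ 0.5492 -0.3661]
cup [ 0.3825 -0.2961  0.032 ] bbox (279, 148, 70, 71) span [ 0.3506 -0.3275] [ 0.414  -0.2642]
cup [ 0.5185 -0.3924  0.0312] bbox (197, 296, 47, 46) span [ 0.4957 -0.4191] [ 0.5492 -0.3684]
[ 0.42043265 -0.29475462  0.19713135] [-1.e-03  1.e+00  1.e-04  1.e-04] 0.4242100575962239
```

{"method": "send_rows", "body": {"deltas": [[0.091,-0.003,0.02,0,0,0,-0.3],[0.091,-0.003,0.1,0,0,0,-0.3],[0.091,-0.003,0.2,0,0,0,-0.3],[0.091,-0.003,0.28,0,0,0,-0.3],[0.091,-0.003,0.33,0,0,0,-0.3],[0.091,-0.003,0.355,0,0,0,-0.3],[0.091,-0.003,0.37,0,0,0,-0.3],[0.091,-0.003,0.37,0,0,0,-0.3],[0.091,-0.003,0.37,0,0,0,-0.3]]}}

```text
time_s: 10.45
tool_pos: [0.3841, -0.2975, 0.05]
eef_rot: [-0.0, 1.0, -0.001, 0.0]
wrist_force: [-0.1, -1.0, -0.5]
gripper_width: 0.43
finger_force: 15.0
```

Lower gently until contact (expected near 0.043).

{"method": "send_rows", "body": {"deltas": [[0,0.002,0.005,0,0,0,-0.3],[0,0.002,0.01,0,0,0,-0.3],[0,0.002,0.014,0,0,0,-0.3],[0,0.002,0.017,0,0,0,-0.3],[0,0.002,0.018,0,0,0,-0.3],[0,0.002,0.018,0,0,0,-0.3]]}}

```text
time_s: 10.95
tool_pos: [0.3835, -0.2967, 0.0432]
eef_rot: [0.0, 1.0, -0.0, 0.0]
wrist_force: [-2.6, 4.1, 11.0]
gripper_width: 0.429
finger_force: 15.0
```

{"method": "send_rows", "body": {"deltas": [[0,0,0.017,0,0,0,0],[0,0,0.017,0,0,0,0.2],[0,0,0.017,0,0,0,0.4],[0,0,0.017,0,0,0,0.5],[0,0,-0.08,0,0,0,0.5],[0,0,-0.18,0,0,0,0.5],[0,0,-0.28,0,0,0,0.5],[-0.05,0,-0.38,0,0,0,0.5],[-0.15,0.1,-0.45,0,0,0,0.5],[-0.4,1,-0.45,0,0,0,0.5],[-0.4,1,-0.45,0,0,0,0.5],[-0.4,1,-0.45,0,0,0,0.5],[-0.4,1,-0.45,0,0,0,0.5],[-0.4,1,-0.45,0,0,0,0.5],[-0.4,1,-0.45,0,0,0,0.5],[-0.4,1,-0.45,0,0,0,0.5],[-0.4,1,-0.45,0,0,0,0.5],[-0.4,1,-0.45,0,0,0,0.5]]}}

```text
time_s: 12.45
tool_pos: [0.5384, 0.0897, 0.2217]
eef_rot: [-0.0, 1.0, -0.0, 0.0]
wrist_force: [1.3, -0.7, 0.6]
gripper_width: 0.751
finger_force: 0.0
```

```bash
python3 - <<'E'
from h import *
print(delta([.549,.370,.22]))
E
```

```text
(array([-2.650e-02,  7.007e-01,  4.200e-03, -1.000e-04,  2.000e-04,
        0.000e+00]), 12.45, array([0.5384, 0.0897, 0.2217]))
```

{"method": "send_rows", "body": {"deltas": [[-0.014,0.67,0,0,0,0,0.6],[-0.014,0.67,0,0,0,0,0.6],[-0.014,0.67,0,0,0,0,0.6],[-0.014,0.67,0,0,0,0,0.6],[-0.014,0.67,0,0,0,0,0.6],[-0.014,0.67,0,0,0,0,0.6],[-0.014,0.67,0,0,0,0,0.6],[-0.014,0.67,0,0,0,0,0.6],[-0.014,0.67,0,0,0,0,0.6],[-0.014,0.67,0,0,0,0,0.6]]}}

```text
time_s: 13.28
tool_pos: [0.5437, 0.3547, 0.2211]
eef_rot: [0.0, 1.0, -0.0, -0.0]
wrist_force: [0.6, -0.2, -1.3]
gripper_width: 0.799
finger_force: 0.0
```

```bash
python3 - <<'E'
from h import *
im,K,W=snap("w6.png")
for t in (200,220,235): top2(im,K,W,[.549,.370],.07,t)
print(delta([.549,.37,.04]))
E
```

```text
200 top [0.5484 0.3718 0.0246] bbox (307, 212, 56, 54)
200 top [0.5167 0.3705 0.0089] bbox (323, 201, 22, 4)
220 top [0.5486 0.3716 0.0243] bbox (307, 213, 56, 53)
(array([-1.280e-02,  3.980e-02,  4.531e-01, -4.000e-04, -3.000e-04,
       -8.000e-04]), 13.3333, array([0.544 , 0.3542, 0.2212]))
```

{"method": "send_rows", "body": {"deltas": [[-0.011,0.044,0.05,0,0,0,0.75],[-0.011,0.044,0.15,0,0,0,0.75],[-0.011,0.044,0.24,0,0,0,0.75],[-0.011,0.044,0.3,0,0,0,0.75],[-0.011,0.044,0.3,0,0,0,0.75],[-0.011,0.044,0.3,0,0,0,0.75]]}}

```text
time_s: 13.83
tool_pos: [0.5479, 0.3714, 0.1004]
eef_rot: [0.001, 1.0, -0.001, -0.001]
wrist_force: [-0.1, 0.0, 0.2]
gripper_width: 0.871
finger_force: 0.0
```

```bash
python3 - <<'E'
from h import *
im,K,W=snap("w7.png")
for t in (200,220,235): top2(im,K,W,[.549,.370],.07,t)
print(delta([.5485,.3717,.038]))
E
```

```text
200 top [0.5482 0.3715 0.0246] bbox (269, 257, 93, 85)
200 top [0.5222 0.372  0.0177] bbox (280, 229, 72, 27)
220 top [0.5484 0.3715 0.0243] bbox (269, 258, 93, 83)
220 top [0.5104 0.373  0.0037] bbox (310, 230, 16, 2)
235 top [0.548  0.3716 0.0237] bbox (270, 258, 91, 69)
(array([ 0.002 , -0.0015,  0.1617,  0.0002,  0.0005, -0.001 ]), 13.8833, array([0.5493, 0.3723, 0.1027]))
```

Aligned. Descend and close.

{"method": "send_rows", "body": {"deltas": [[0,0,0.05,0,0,0,0.75],[0,0,0.11,0,0,0,0.75],[0,0,0.16,0,0,0,0.6],[0,0,0.16,0,0,0,0.5],[0,0,0.16,0,0,0,0.4],[0,0,0.16,0,0,0,0.3],[0,0,0.16,0,0,0,0.2],[0,0,0.16,0,0,0,0.1],[0,0,0.16,0,0,0,0],[0,0,0.16,0,0,0,0],[0,0,0.16,0,0,0,0]], "newtons": 20}}

```text
time_s: 14.8
tool_pos: [0.55, 0.3735, 0.0401]
eef_rot: [0.0, 1.0, 0.001, 0.002]
wrist_force: [-1.2, -1.9, 7.3]
gripper_width: 0.564
finger_force: 20.0
```

{"method": "send_rows", "body": {"deltas": [[0,0,-0.05,0,0,0,0],[0,0,-0.15,0,0,0,0],[0,0,-0.25,0,0,0,0],[0,0,-0.35,0,0,0,0],[0,-0.08,-0.42,0,0,0,0],[-0.06,-1,-0.42,0,0,0,0],[-0.06,-1,-0.42,0,0,0,0],[-0.06,-1,-0.42,0,0,0,0],[-0.06,-1,-0.42,0,0,0,0],[-0.06,-1,-0.42,0,0,0,0],[-0.06,-1,-0.42,0,0,0,0],[-0.06,-1,-0.42,0,0,0,0],[-0.06,-1,-0.42,0,0,0,0],[-0.06,-1,-0.42,0,0,0,0],[-0.06,-1,-0.42,0,0,0,0],[-0.06,-1,-0.42,0,0,0,0],[-0.06,-1,-0.42,0,0,0,0]]}}

```text
time_s: 16.22
tool_pos: [0.5722, -0.0265, 0.2058]
eef_rot: [0.0, 1.0, 0.0, 0.0]
wrist_force: [0.5, -0.1, -0.8]
gripper_width: 0.567
finger_force: 20.0
```

{"method": "send_rows", "body": {"deltas": [[0,-0.87,0,0,0,0,0],[0,-0.87,0,0,0,0,0],[0,-0.87,0,0,0,0,0],[0,-0.87,0,0,0,0,0],[0,-0.87,0,0,0,0,0],[0,-0.87,0,0,0,0,0],[0,-0.87,0,0,0,0,0],[0,-0.87,0,0,0,0,0],[0,-0.87,0,0,0,0,0],[0,-0.87,0,0,0,0,0],[0,-0.87,0,0,0,0,0],[0,-0.87,0,0,0,0,0]]}}

```text
time_s: 17.22
tool_pos: [0.5729, -0.3723, 0.2051]
eef_rot: [-0.001, 1.0, 0.001, -0.0]
wrist_force: [1.0, -0.0, -0.8]
gripper_width: 0.558
finger_force: 20.0
```

```bash
python3 - <<'E'
from h import *
im,K,W=snap("w8.png")
for t in(150,175,200): cups(im,K,W,[.539,-.381],t)
print(telemetry.read_state()["tool_pos"],telemetry.read_state()["eef_rot"].round(4),telemetry.read_state()["gripper_width"])
E
```

```text
cup [ 0.539  -0.3817  0.0384] bbox (264, 145, 81, 82) span [ 0.5008 -0.4197] [ 0.5764 -0.3442]
cup [ 0.5389 -0.3819  0.0382] bbox (264, 146, 81, 81) span [ 0.5016 -0.4196] [ 0.5764 -0.3443]
cup [ 0.5389 -0.3818  0.0379] bbox (265, 146, 80, 81) span [ 0.5016 -0.4189] [ 0.5764 -0.3443]
[ 0.5729373  -0.37218265  0.20529869] [-1.3e-03  1.0e+00  5.0e-04 -2.0e-04] 0.5628864872156534
```

View pics/w8.png

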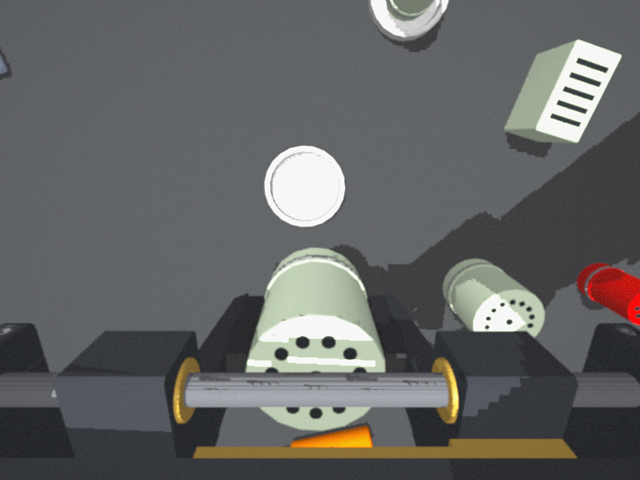

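Cup_third is at (305,186), clear. The third canister is held upright, and the second stands in its cup at (408,5).

{"method": "send_rows", "body": {"deltas": [[0.082,-0.0245,0.02,0,0,0,0],[0.082,-0.0245,0.1,0,0,0,0],[0.082,-0.0245,0.2,0,0,0,0],[0.082,-0.0245,0.28,0,0,0,0],[0.082,-0.0245,0.34,0,0,0,0],[0.082,-0.0245,0.37,0,0,0,0],[0.082,-0.0245,0.385,0,0,0,0],[0.082,-0.0245,0.385,0,0,0,0],[0.082,-0.0245,0.385,0,0,0,0]]}}

```text
time_s: 18.02
tool_pos: [0.5406, -0.3847, 0.053]
eef_rot: [-0.0, 1.0, -0.001, 0.001]
wrist_force: [-0.0, -0.1, -0.5]
gripper_width: 0.567
finger_force: 20.0
```

{"method": "send_rows", "body": {"deltas": [[0,0.006,0.005,0,0,0,0],[0,0.006,0.01,0,0,0,0],[0,0.006,0.015,0,0,0,0],[0,0.006,0.019,0,0,0,0],[0,0.006,0.022,0,0,0,0],[0,0.006,0.023,0,0,0,0],[0,0.006,0.023,0,0,0,0]]}}

```text
time_s: 18.6
tool_pos: [0.5397, -0.3826, 0.0441]
eef_rot: [0.0, 1.0, -0.0, 0.0]
wrist_force: [-4.3, 2.8, 10.3]
gripper_width: 0.563
finger_force: 20.0
```

{"method": "send_rows", "body": {"deltas": [[0,0,0.022,0,0,0,0.25],[0,0,0.022,0,0,0,0.45],[0,0,0.022,0,0,0,0.65],[0,0,0.022,0,0,0,0.75],[0,0,-0.08,0,0,0,0.75],[0,0,-0.18,0,0,0,0.75],[0,0,-0.28,0,0,0,1],[0,0,-0.38,0,0,0,1],[-0.1,0.15,-0.44,0,0,0,1],[-0.261,0.452,-0.44,0,0,0,1],[-0.261,0.452,-0.44,0,0,0,1],[-0.261,0.452,-0.44,0,0,0,1],[-0.261,0.452,-0.44,0,0,0,1],[-0.261,0.452,-0.44,0,0,0,1],[-0.261,0.452,-0.44,0,0,0,1],[-0.261,0.452,-0.44,0,0,0,1],[-0.261,0.452,-0.44,0,0,0,1]]}}

```text
time_s: 20.02
tool_pos: [0.6431, -0.2027, 0.2178]
eef_rot: [0.001, 1.0, -0.0, -0.0]
wrist_force: [0.4, -0.1, -0.2]
gripper_width: 1.003
finger_force: 0.0
```

```bash
python3 - <<'E'
from h import *
im,K,W=snap("w9.png")
for t in (200,220,235,245): top2(im,K,W,[.6445,-.202],.076,t)
print(delta([.6445,-.202,.105]))
E
```

```text
200 top [ 0.64   -0.203   0.0357] bbox (278, 191, 74, 83)
220 top [ 0.6447 -0.2027  0.031 ] bbox (278, 203, 73, 71)
220 top [ 0.6191 -0.2047  0.0224] bbox (285, 192, 55, 23)
235 top [ 0.6449 -0.203   0.0307] bbox (278, 204, 73, 70)
235 top [ 0.6081 -0.2062  0.0107] bbox (297, 192, 27, 7)
245 top [ 0.6449 -0.2029  0.0304] bbox (278, 204, 73, 70)
(array([-0.004 ,  0.0026,  0.282 ,  0.    , -0.0005, -0.0013]), 20.0667, array([ 0.643 , -0.203 ,  0.2178]))
```

{"method": "send_rows", "body": {"deltas": [[-0.0045,0,0.05,0,0,0,1],[-0.0045,0,0.15,0,0,0,1],[-0.0045,0,0.25,0,0,0,1],[-0.0045,0,0.33,0,0,0,1],[-0.0045,0,0.4,0,0,0,1],[-0.0045,0,0.437,0,0,0,1],[-0.0045,0,0.437,0,0,0,0.9],[-0.0045,0,0.437,0,0,0,0.8],[-0.0045,0,0.437,0,0,0,0.7],[-0.0045,0,0.437,0,0,0,0.6],[-0.0045,0,0.437,0,0,0,0.5],[-0.0045,0,0.437,0,0,0,0.4],[-0.0045,0,0.437,0,0,0,0.3],[-0.0045,0,0.437,0,0,0,0.25],[-0.0045,0,0.437,0,0,0,0.25]], "newtons": 25}}

```text
time_s: 21.32
tool_pos: [0.6468, -0.2023, 0.0454]
eef_rot: [-0.0, 1.0, -0.001, 0.001]
wrist_force: [-0.4, -1.4, 6.2]
gripper_width: 0.696
finger_force: 25.0
```

{"method": "send_rows", "body": {"deltas": [[0,0,-0.05,0,0,0,0.25],[0,0,-0.15,0,0,0,0.25],[0,0,-0.25,0,0,0,0.25],[0,0,-0.35,0,0,0,0.25],[0.03,0.08,-0.4,0,0,0,0.25],[0.38,0.958,-0.4,0,0,0,0.25],[0.38,0.958,-0.4,0,0,0,0.25],[0.38,0.958,-0.4,0,0,0,0.25],[0.38,0.958,-0.4,0,0,0,0.25],[0.38,0.958,-0.4,0,0,0,0.25],[0.38,0.958,-0.4,0,0,0,0.25],[0.38,0.958,-0.4,0,0,0,0.25],[0.38,0.958,-0.4,0,0,0,0.25],[0.38,0.958,-0.4,0,0,0,0.25],[0.38,0.958,-0.4,0,0,0,0.25],[0.38,0.958,-0.4,0,0,0,0.25],[0.38,0.958,-0.4,0,0,0,0.25],[0.38,0.958,-0.4,0,0,0,0.25]]}}

```text
time_s: 22.82
tool_pos: [0.4941, 0.1808, 0.2034]
eef_rot: [0.0, 1.0, -0.0, 0.0]
wrist_force: [-0.1, 0.8, -1.0]
gripper_width: 0.696
finger_force: 25.0
```

```bash
python3 - <<'E'
from h import *
im,K,W=snap("w10.png")
for t in(110,130,150,175): cups(im,K,W,[.4535,.181],t)
print(telemetry.read_state()["tool_pos"],telemetry.read_state()["eef_rot"].round(4),telemetry.read_state()["gripper_width"])
E
```

```text
cup [0.4539 0.1819 0.0445] bbox (269, 131, 95, 97) span [0.4101 0.1383] [0.4983 0.226 ]
cup [0.4538 0.1819 0.0442] bbox (269, 131, 95, 96) span [0.4101 0.1383] [0.4973 0.2259]
cup [0.4536 0.1818 0.044 ] bbox (269, 131, 94, 96) span [0.4101 0.1387] [0.4973 0.2251]
[0.49427363 0.18049452 0.20339024] [ 9.e-04  1.e+00 -1.e-04  0.e+00] 0.7005443057690751
```

View pics/w10.png

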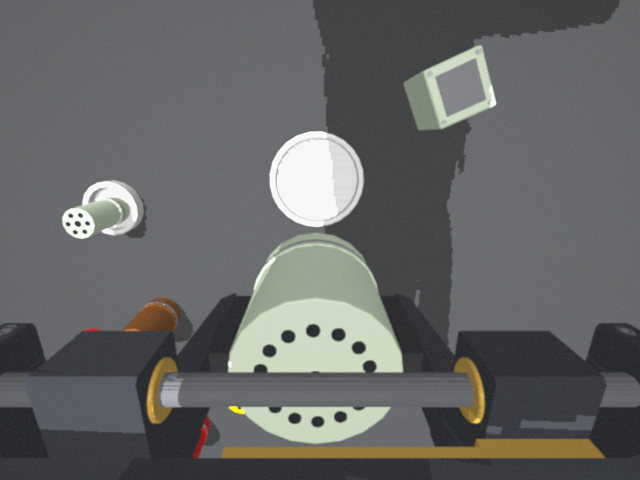

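Cup_large is at (316,179), clear. The large canister is held upright, the small one stands in its cup at (113,207), and the square housing (455,85) is clear of the fingers.

{"method": "send_rows", "body": {"deltas": [[0.099,0.002,0.02,0,0,0,0.25],[0.099,0.002,0.1,0,0,0,0.25],[0.099,0.002,0.2,0,0,0,0.25],[0.099,0.002,0.28,0,0,0,0.25],[0.099,0.002,0.335,0,0,0,0.25],[0.099,0.002,0.36,0,0,0,0.25],[0.099,0.002,0.37,0,0,0,0.25],[0.099,0.002,0.37,0,0,0,0.25],[0.099,0.002,0.37,0,0,0,0.25]]}}

```text
time_s: 23.62
tool_pos: [0.4554, 0.1823, 0.0566]
eef_rot: [0.0, 1.0, 0.0, 0.001]
wrist_force: [0.8, -0.3, -0.7]
gripper_width: 0.698
finger_force: 25.0
```

{"method": "send_rows", "body": {"deltas": [[0,0,0.005,0,0,0,0.25],[0,0,0.01,0,0,0,0.25],[0,0,0.014,0,0,0,0.25],[0,0,0.017,0,0,0,0.25],[0,0,0.019,0,0,0,0.25],[0,0,0.019,0,0,0,0.25]]}}

```text
time_s: 24.12
tool_pos: [0.4545, 0.1827, 0.0494]
eef_rot: [-0.0, 1.0, -0.0, 0.0]
wrist_force: [-6.0, -1.5, 14.5]
gripper_width: 0.702
finger_force: 25.0
```

Contact. Release, rise, and move clear for a final look.

{"method": "send_rows", "body": {"deltas": [[0,0,0.016,0,0,0,0.45],[0,0,0.016,0,0,0,0.6],[0,0,0.016,0,0,0,0.75],[0,0,0.016,0,0,0,0.85],[0,0,-0.08,0,0,0,0.85],[0,0,-0.18,0,0,0,0.85],[0,0,-0.28,0,0,0,0.85],[0,0,-0.38,0,0,0,0.85],[0,0,-0.48,0,0,0,0.85],[0.1,0.4,-0.55,0,0,0,0.85],[0.1,0.7,-0.55,0,0,0,0.85],[0.1,0.7,-0.55,0,0,0,0.85],[0.1,0.7,-0.55,0,0,0,0.85],[0.1,0.7,-0.55,0,0,0,0.85],[0.1,0.7,-0.55,0,0,0,0.85],[0.1,0.7,-0.55,0,0,0,0.85],[0.1,0.7,-0.55,0,0,0,0.85]]}}

```text
time_s: 25.53
tool_pos: [0.4124, 0.468, 0.2683]
eef_rot: [-0.002, 1.0, 0.001, 0.0]
wrist_force: [-0.2, -0.5, 0.2]
gripper_width: 0.926
finger_force: 0.0
```

```bash
python3 - <<'E'
from h import *
im=optics.capture("top"); cv2.imwrite("pics/top9.png",cv2.resize(im[140:350,140:500],None,fx=2.2,fy=2.2,interpolation=cv2.INTER_CUBIC))
im=optics.capture("scene"); cv2.imwrite("pics/scene9.png",im)
E
```

```text
(no output)
```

View pics/top9.png

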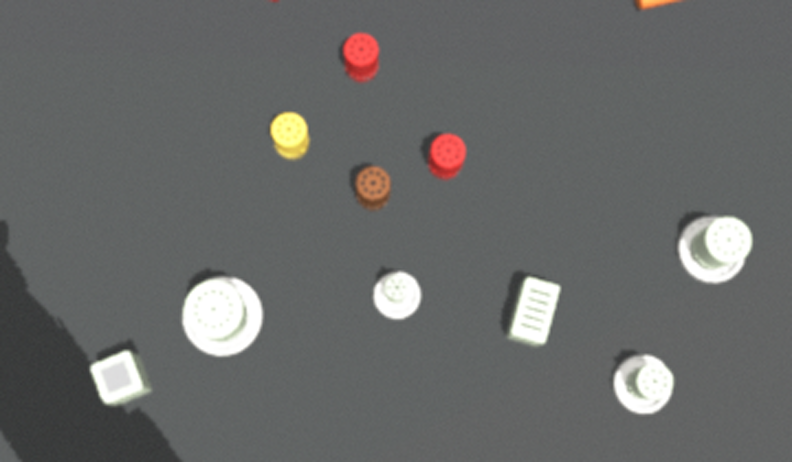

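View pics/scene9.png

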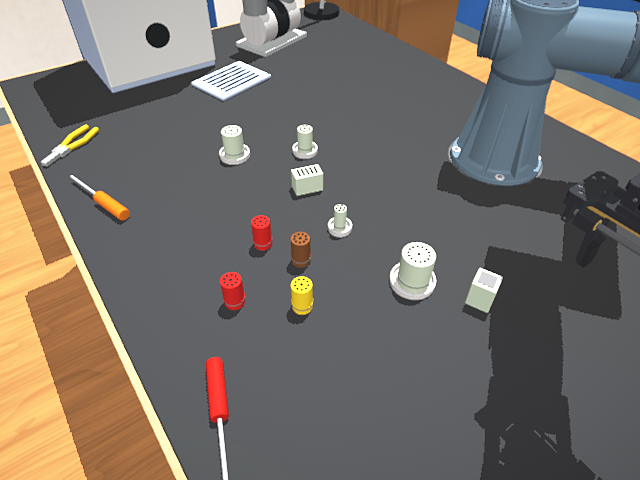

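All four canisters stand upright in their cups. In the scene view they are at small (340,220), second (305,142), third (233,145) and large (416,270). The housings at (307,180) and (483,290) are unmoved, and the arm is clear.

```bash
python3 -c "
from rig import job; print(job.job_done())"
```

```text
the job is handed in; nothing more can be done
None
```

All four canisters stand upright in their matching cups, placed smallest to largest; the final pictures show the two housings unmoved, and the job was handed in at about 26 s of the 96 s allowed.

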